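Open the insert pan for service

ROBOT

A 6-joint arm with a two-finger parallel gripper is mounted at the origin on the work surface; the furniture and walls round the work are solid. World frame = base frame: x ahead of the robot, y to its left, z up, the work surface at z = 0. Lengths are in m, angles in degrees, forces in N, time in s.
With the tool pointing down it reaches from about 0.3 to 0.75 m from the base axis. Payload 8.5 kg.
Tool frame: the origin (TCP) lies on the centre line of the jaws, within the pads' length; the fingertips stand 19 mm ahead of it and the grasp point (between the pads) is the TCP (env.tcp_to_tips is the z of the fingertips in the tool frame, in m); z points along the fingers, y is the line along which they close (so a half turn about z gives the same grasp; the last joint's range is limited). The gripper opens to 85 mm and grips with 20 to 120 N. Pads are 22 mm wide; open, the fingers measure 114 mm over their backs; the gripper's body (76 mm by 85 mm) begins 54 mm behind the grasp point. The pads swing forward as they close: fully open they stand 13 mm farther back than shut.
Start: joints at [51.263, 21.807, 74.336, -0, 83.858, -12.336], TCP at [0.245, 0.493, 0.25] pointing down, gripper open.
Joint ranges: [-178.18, 178.18], [-50.72, 133.34], [12.68, 142.11], [-81.47, 261.47], [9.98, 163.14], [-165.26, 165.26]. Speed limits (degrees/s): [136.94, 136.94, 180, 180, 180, 180].

INTERFACE

Orientations are given as a 3x3 rotation matrix whose columns are the frame's x, y, z axes.
In Python, from rig import env gives the robot as it stands.
- The arm moves only by the tool servo_tool, never from a script. Its argument "steps" is a list of rows, each an object of numbers: "tx", "ty", "tz": the shift along the world's x, y, z in cm; "yaw": the turn about the world's z in degrees; "claw": the finger opening in cm, from 0 to 8.54. In form: [{"tx": .., "ty": .., "tz": .., "yaw": .., "claw": ..}, ...]. A call has 1 to 20 rows; each row shifts and turns the commanded pose from where the row before left it; what a row does not reach is not made up. A row lasts 1/10 s, in which the tool goes at most 50 mm and 8.59 degrees, less where a joint would pass 70% of its speed; a pose out of reach is approached as far as the arm can. A call with a gripper value outside its range is refused whole. The fingers move at their own pace and stop on an object; "newtons" is the grip in N (left out, the last holds). Time passes only in rows, so rows that do not move let the fingers close. It gives the time, the measured TCP pose, the force, the opening and the grip force at its end, in the units of the state.
- env.observe(): the state, without advancing time (a new reading comes with each control period).
- env.get_image(name): name is "side" or "top"; returns (picture, depth): 400x640x3 uint8, red, green, blue; 400x640 float32, m along the optical axis (not along the pixel's ray), 0 where there is no reading.
- env.camera_model(name): a dict with "fovy" (degrees; the focal length in pixels is half the picture's height over the tangent of half this angle, whatever the lens; pixels are square), "cx", "cy" (the principal point, pixels), "T" (4x4, takes a point from camera to world coordinates). Camera axes: x right, y down, z forward; pixel columns grow to the right and rows downward; lengths in m; the calibration is good to about 2 mm. A picture is of the moment at which its call begins. camera_model takes no time and is no camera call.
- env.close_job(): hands the job in; it is judged then, once.
The state is a dict: "time_s": time; "q": joint angles; "qvel": joint speeds; "joint_efforts": joint torques, N m; "position": TCP position; "tool_rot": TCP orientation; "ft_force": force on the tool from outside, world axes, zero at the start; "wrist_torque": the same for the moment, N m; "grip_width": finger opening in m; "gripper_force": force on a finger pad.
Only numpy, scipy, OpenCV 4.12 (cv2) and the standard library are available. Lean on these libraries where they do the work, as an engineer would, in place of code of your own. Each camera call takes 0.05 s, during which the arm holds its last target. There are 200 camera calls.

TASK

Get the steel insert pan open for service. First push the spice jar that stands under the lid's tab along the surface until it is well clear of the tab, keeping it upright; then push the lid up by its tab and over past upright, until it leans back against its stop and stays open by its own weight. Only push with the fingers: lift or carry nothing, do not shift the pan or the things standing around it, and neither fling the lid nor let it drop.

Things in the scene. Friction and masses are not known exactly. Their poses are not given: they have to be found in the camera images.
- pan: loose light-grey steel insert pan with a hinged lid; origin at the centre of its underside, x from the tab (front) to the hinge (back), y along the hinge, z up. Below its 186 x 188 mm rim its walls go straight down, 158 (x) x 172 (y) mm, the front one 72 mm before the origin; 104 mm high, about 1.55 kg with two tubs inside; shoved too hard it slides (friction about 0.6)
- tab_home (a point): point fixed to the pan, at the middle of the underside of the lid's tab while the lid is shut: 83 mm in front of the pan's origin, 103 mm above the surface. Axes are the pan's
- lid_tab (a point): the same point carried by the lid. The tab is a flat tongue 2 mm thick and 40 mm wide (along y) in the middle of the lid's front edge, reaching 10 mm further out than this point, 21 mm out from the pan's front wall: room for a fingertip below it once no jar stands there. The lid is a flat 2 mm sheet 162 (x) x 184 (y) mm, 0.14 kg; tab tip to hinge line 182 mm
- hinge_line (a point): middle of the lid's hinge line, fixed to the pan: 172 mm from tab_home along +x, 104 mm above the surface. Axes are the pan's; the lid turns about y, the tab rising and going over towards +x
- pan_lid (a joint): angle of the lid: 0 shut (flat), 1.57 upright, 1.745 leaning back against its stop. The hinge turns freely, with slight damping: let go before about 1.52 the lid falls shut, let go after about 1.62 it falls back on to the stop and rests there. Raising it by the tab takes about 0.7 N
- jar_a_mid (a point): spice jar, a screw-capped round jar 42 mm across and 99 mm tall, about 110 g, standing loose on the work surface; this point is on its axis 50 mm above its foot, its z axis points up. One of the three spice jars stands under the pan's tab, the other two behind its hinge; which one is where changes. The surface ends at x = 0.54, ahead of the robot
- jar_b_mid (a point): spice jar, a screw-capped round jar 45 mm across and 100 mm tall, about 110 g, standing loose on the work surface; this point is on its axis 50 mm above its foot, its z axis points up. One of the three spice jars stands under the pan's tab, the other two behind its hinge; which one is where changes. The surface ends at x = 0.54, ahead of the robot
- jar_c_mid (a point): spice jar, a screw-capped round jar 47 mm across and 98 mm tall, about 110 g, standing loose on the work surface; this point is on its axis 50 mm above its foot, its z axis points up. One of the three spice jars stands under the pan's tab, the other two behind its hinge; which one is where changes. The surface ends at x = 0.54, ahead of the robot
- bottle_a_mid (a point): bystander: red squeeze bottle 61 mm across and 217 mm tall, loose, standing behind the pan's hinge, outside the lid's swing; this point is on its axis 100 mm up
- can_mid (a point): bystander: drinks can 66 mm across and 115 mm tall, loose, standing near the table's far edge in front of the pan's tab side; this point is at its centre

How it is judged:
By the outcome, as a careful person would: the job done as asked, in the order asked, and still so for the second after the job is handed in, with the robot touching nothing.
It also fails if it takes over 56 s, if anything falls off the work surface, if the arm or the gripper's body presses on something with over 40 N, if the wrist force passes 120 N, or if a joint passes its speed limit or range.

## Working session

There is one attempt and no reset: what is moved stays moved. The work goes in short steps, Python scripts to look and compute and a tool call to move; the robot and the scene stay as the last step left them, time stands still between calls to the robot, and variables do not carry over. Pictures are saved under pics/ and viewed, at most 10 in all, crops included, and the job is handed in when it is done.

Besides the shell and the picture viewer there is one more tool, called after ">>>" as name(argument=value, ...) on one line, values as JSON. servo_tool: Moves the arm, as the interface text tells. Its arguments: {"type":"object","properties":{"steps":{"type":"array"},"newtons":{"type":"number"}},"required":["steps"]}

```bash
ls; mkdir -p pics; cat > h.py <<'E'
import numpy as np, cv2
from rig import env
def cloud(name, d):
    m=env.camera_model(name); h,w=d.shape
    f=h/2/np.tan(np.radians(m["fovy"])/2)
    v,u=np.mgrid[:h,:w]
    P=np.stack([(u-m["cx"])/f*d,(v-m["cy"])/f*d,d,np.ones_like(d)],-1)@np.array(m["T"]).T
    P[d<=0]=np.nan
    return P[...,:3]
def snap(name,tag):
    im,d=env.get_image(name); cv2.imwrite(f"pics/{tag}.png",im[...,::-1]); np.savez(f"pics/{tag}.npz",im=im,d=d)
    return im,d,cloud(name,d)
E
python3 - <<'E'
from h import *
for n in("top","side"):
    im,d,P=snap(n,n+"1"); m=env.camera_model(n); print(n,{k:np.round(v,3) for k,v in m.items()}, (d>0).mean())
o=env.observe(); print(o["time_s"],o["position"],o["tool_rot"],o["ft_force"],o["grip_width"])
E
```

```text
pics
top {'fovy': np.float64(55.242), 'cx': np.float64(319.428), 'cy': np.float64(200.352), 'T': array([[ 0.005, -0.99 ,  0.143,  0.25 ],
       [-1.   , -0.007, -0.013,  0.136],
       [ 0.014, -0.143, -0.99 ,  1.149],
       [ 0.   ,  0.   ,  0.   ,  1.   ]])} 0.9959609375
side {'fovy': np.float64(57.224), 'cx': np.float64(319.751), 'cy': np.float64(201.623), 'T': array([[ 0.962, -0.181,  0.206,  0.212],
       [-0.274, -0.659,  0.701, -0.514],
       [ 0.009, -0.73 , -0.683,  0.69 ],
       [ 0.   ,  0.   ,  0.   ,  1.   ]])} 0.99180859375
0.1 [0.24441964 0.49243274 0.24977453] [[-8.95690272e-01  4.44677672e-01 -8.38827048e-04]
 [ 4.44678369e-01  8.95689719e-01 -1.03747526e-03]
 [ 2.89986680e-04 -1.30226474e-03 -9.99999110e-01]] [-0.49238834 -0.14309567 -0.29029388] 0.08541967195816537
```

View pics/top1.png

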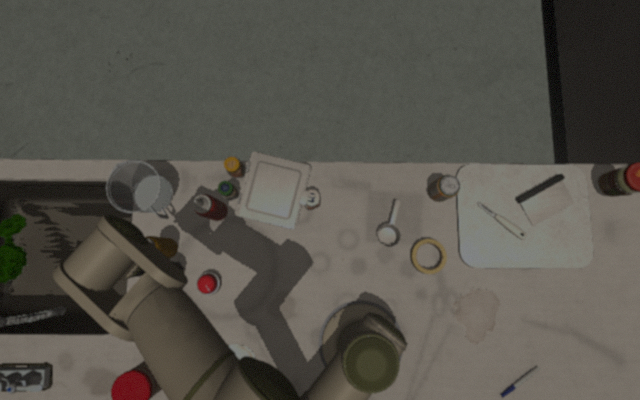

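View pics/side1.png

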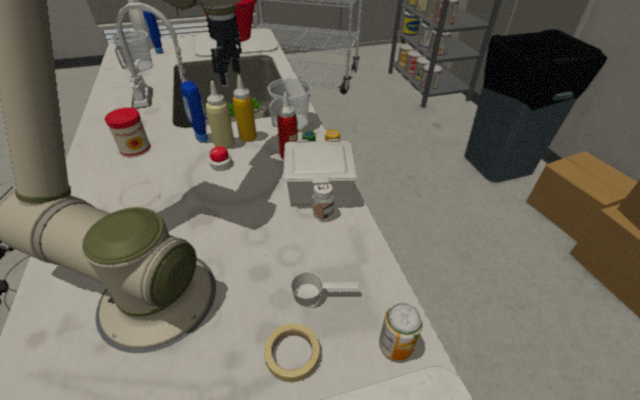

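The top view shows the pan at about (275,190), its hinge to the left (+y). A white jar stands at its tab (311,198), the green and orange jars and the red bottle are behind it, and the can is at (445,187). The side view agrees: pan (320,170), jar (322,200), can (400,330), with a measuring cup at (308,290).

```bash
python3 - <<'E'
from h import *
for n in("top","side"):
    z=np.load(f"pics/{n}1.npz"); im,d=z["im"],z["d"]; P=cloud(n,d); x,y,h=P[...,0],P[...,1],P[...,2]
    m=(x>.28)&(x<.56)&(y>-.4)&(y<.48)&(h>.035)&(h<.3)
    m=cv2.morphologyEx(m.astype(np.uint8),cv2.MORPH_OPEN,np.ones((3,3)))
    k,L,S,C=cv2.connectedComponentsWithStats(m)
    for i in range(1,k):
        if S[i,4]<40: continue
        q=P[L==i]; print(n,S[i],np.round(np.nanpercentile(q,[2,50,98],axis=0),3).tolist())
    lid=(h>.092)&(h<.116)&(x>.3)&(x<.56)&(y>.05)&(y<.33)&(im.min(-1)>90)
    k,L,S,C=cv2.connectedComponentsWithStats(lid.astype(np.uint8)); i=1+np.argmax(S[1:,4])
    q=P[L==i][:,:2].astype(np.float32); r=cv2.minAreaRect(q); print(n,"lid",r,np.round(cv2.boxPoints(r),3).tolist(), np.median(P[L==i][:,2]))
    b=im[130:240,220:340] if n=="top" else im[120:230,260:380]
    cv2.imwrite(f"pics/c_{n}.png",cv2.resize(b[...,::-1],None,fx=5,fy=5,interpolation=cv2.INTER_CUBIC))
E
```

```text
top [ 235  152   86   78 4452] [[0.335, 0.138, 0.097], [0.422, 0.246, 0.108], [0.522, 0.34, 0.114]]
top [224 157  20  19 307] [[0.482, 0.348, 0.042], [0.498, 0.365, 0.099], [0.523, 0.389, 0.105]]
top [430 175  30  26 602] [[0.413, -0.262, 0.041], [0.44, -0.227, 0.109], [0.471, -0.205, 0.117]]
top [218 181  19  18 263] [[0.414, 0.364, 0.043], [0.432, 0.38, 0.098], [0.454, 0.404, 0.103]]
top [193 195  32  25 612] [[0.352, 0.398, 0.044], [0.375, 0.414, 0.149], [0.404, 0.447, 0.21]]
top [390 209   8  17  82] [[0.339, -0.106, 0.036], [0.363, -0.096, 0.039], [0.386, -0.085, 0.043]]
top lid ((0.4243481755256653, 0.23136714100837708), (0.2155667096376419, 0.18690234422683716), 76.26335906982422) [[0.30799999833106995, 0.14900000393390656], [0.49000000953674316, 0.10400000214576721], [0.5410000085830688, 0.3140000104904175], [0.35899999737739563, 0.3580000102519989]] 0.10878502550972224
side [ 277   93   80  120 5204] [[0.337, 0.121, 0.041], [0.408, 0.228, 0.105], [0.518, 0.422, 0.17]]
side [322 282  36   6 207] [[0.343, -0.114, 0.036], [0.378, -0.101, 0.038], [0.411, -0.087, 0.041]]
side [ 380  302   42   53 1724] [[0.414, -0.273, 0.039], [0.437, -0.252, 0.106], [0.471, -0.215, 0.115]]
side lid ((0.4258023500442505, 0.22803518176078796), (0.22098389267921448, 0.18797250092029572), 76.49137115478516) [[0.3089999854564667, 0.14300000667572021], [0.4909999966621399, 0.0989999994635582], [0.5429999828338623, 0.3140000104904175], [0.36000001430511475, 0.3569999933242798]] 0.10691347683575625
```

View pics/c_top.png

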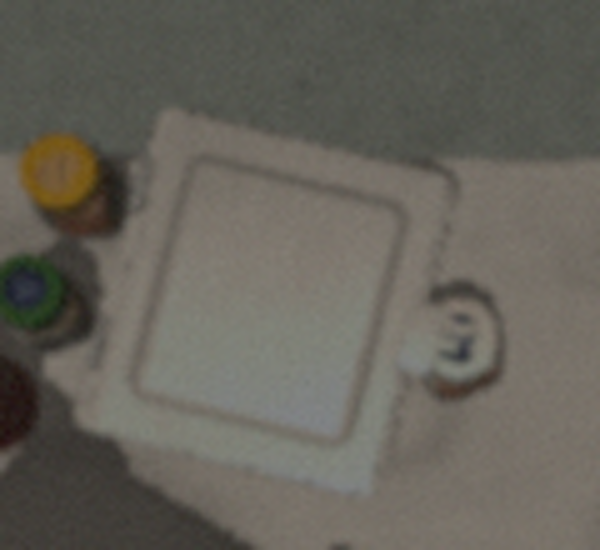

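View pics/c_side.png

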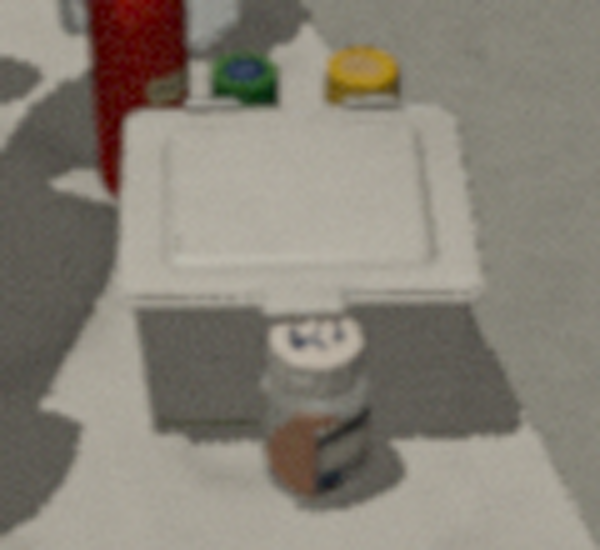

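The crops show the lid sheet, and the tab at top crop (415,355), or full-image (303,201). The jar is directly in front of it at full-image (312,198). I'll refine the lid edges and the jar axis in the pan frame.

```bash
python3 - <<'E'
from h import *
def plane(n,z0):
    m=env.camera_model(n);T=np.array(m["T"]);f=200/np.tan(np.radians(m["fovy"])/2)
    v,u=np.mgrid[:400,:640]; D=np.stack([(u-m["cx"])/f,(v-m["cy"])/f,np.ones(u.shape)],-1)@T[:3,:3].T
    return (T[:3,3]+D*((z0-T[2,3])/D[...,2])[...,None])[...,:2]
a=np.radians(76.3); U=np.array([np.cos(a),np.sin(a)]); V=np.array([-U[1],U[0]]); c=np.array([.425,.235])
for n in("top","side"):
    z=np.load(f"pics/{n}1.npz"); im,d=z["im"],z["d"]; h=cloud(n,d)[...,2]; X=plane(n,.106)-c
    u,v=X@U,X@V; m=(h>.085)&(h<.125)&(abs(u)<.15)&(abs(v)<.115)
    print(n,"v   umin umax (mm)")
    for k in np.arange(-.1,.1,.01):
        s=m&(abs(v-k)<.005)
        if s.sum()>3: print(round(k*1000),*np.round(1000*np.percentile(u[s],[1,99])).astype(int),end=" | ")
    s=m&(abs(u)<.06); print("\nv range",np.percentile(v[s],[.5,99.5]))
    # jar body
    P=cloud(n,d); uu=(P[...,:2]-c)@U; vv=(P[...,:2]-c)@V
    s=(uu>-.17)&(uu<-.105)&(abs(vv)<.06)&(h>.02)&(h<.12)
    for lo,hi in((.02,.05),(.05,.085),(.085,.12)):
        t=s&(h>lo)&(h<hi); print(n,lo,t.sum(),np.round(1000*np.percentile(uu[t],[2,50,98])),np.round(1000*np.percentile(vv[t],[2,50,98])))
E
```

```text
top v   umin umax (mm)
-90 -63 98 | -80 -68 102 | -70 -67 102 | -60 -67 147 | -50 -66 147 | -40 -67 148 | -30 -92 147 | -20 -106 147 | -10 -111 101 | 0 -112 101 | 10 -108 146 | 20 -94 147 | 30 -67 148 | 40 -67 147 | 50 -67 143 | 60 -68 102 | 70 -67 134 | 80 -68 147 | 90 -64 149 | 
v range [-0.0928      0.09263403]
top 0.02 6 [-115. -110. -106.] [ 1.  7. 11.]
top 0.05 15 [-117. -114. -106.] [-11.   2.  10.]
top 0.085 34 [-114. -109. -105.] [-22.  -5.   9.]
side v   umin umax (mm)
-100 -49 73 | -90 -74 92 | -80 -84 95 | -70 -83 128 | -60 -85 147 | -50 -81 148 | -40 -85 148 | -30 -118 148 | -20 -132 116 | -10 -135 96 | 0 -135 122 | 10 -128 144 | 20 -87 149 | 30 -83 150 | 40 -82 145 | 50 -82 103 | 60 -86 145 | 70 -82 145 | 80 -81 145 | 90 -69 146 | 
v range [-0.09441214  0.09020257]
side 0.02 132 [-120. -115. -105.] [-30.  -9.  11.]
side 0.05 162 [-118. -113. -106.] [-27.  -9.   8.]
side 0.085 84 [-116. -111. -105.] [-24.  -9.   9.]
```

>>> servo_tool(steps=[{"tz":2,"claw":0},{"tz":2},{"tz":2},{"tz":2},{"tz":1},{"tx":0.5,"ty":-1,"yaw":-5},{"tx":1.5,"ty":-2.6,"yaw":-6},{"tx":1.5,"ty":-2.6,"yaw":-6},{"tx":1.5,"ty":-2.6,"yaw":-6},{"tx":1.5,"ty":-2.6,"yaw":-6},{"tx":1.8,"ty":-2.8,"yaw":-6},{"tx":1.8,"ty":-2.8,"yaw":-6},{"tx":1.8,"ty":-2.8,"yaw":-6},{"tx":1.8,"ty":-2.8,"yaw":-6},{"tx":1.8,"ty":-2.8,"yaw":-6},{"tx":1.8,"ty":-2.8,"yaw":-6},{"tx":1.8,"ty":-2.8,"yaw":-6},{"tx":1.8,"ty":-2.8,"yaw":-6.3},{"tx":2.1,"ty":-3.8},{}], newtons=20)

```text
invalid input at $.steps[0]: expected keys tx, ty, tz, yaw, claw
```

>>> servo_tool(steps=[{}])

```text
invalid input at $.steps[0]: expected keys tx, ty, tz, yaw, claw
```

>>> servo_tool(steps=[{"tx":0,"ty":0,"tz":2,"yaw":0,"claw":0},{"tx":0,"ty":0,"tz":3,"yaw":0,"claw":0},{"tx":0,"ty":0,"tz":3,"yaw":0,"claw":0},{"tx":0.5,"ty":-1,"tz":1,"yaw":-5,"claw":0},{"tx":1.5,"ty":-2.6,"tz":0,"yaw":-6,"claw":0},{"tx":1.5,"ty":-2.6,"tz":0,"yaw":-6,"claw":0},{"tx":1.5,"ty":-2.6,"tz":0,"yaw":-6,"claw":0},{"tx":1.5,"ty":-2.6,"tz":0,"yaw":-6,"claw":0},{"tx":1.8,"ty":-2.8,"tz":0,"yaw":-6,"claw":0},{"tx":1.8,"ty":-2.8,"tz":0,"yaw":-6,"claw":0},{"tx":1.8,"ty":-2.8,"tz":0,"yaw":-6,"claw":0},{"tx":1.8,"ty":-2.8,"tz":0,"yaw":-6,"claw":0},{"tx":1.8,"ty":-2.8,"tz":0,"yaw":-6,"claw":0},{"tx":1.8,"ty":-2.8,"tz":0,"yaw":-6,"claw":0},{"tx":1.8,"ty":-2.8,"tz":0,"yaw":-6,"claw":0},{"tx":1.8,"ty":-2.8,"tz":0,"yaw":-6.3,"claw":0},{"tx":1.3,"ty":-2.2,"tz":0,"yaw":0,"claw":0},{"tx":0.8,"ty":-1.4,"tz":0,"yaw":0,"claw":0},{"tx":0,"ty":0,"tz":0,"yaw":0,"claw":0},{"tx":0,"ty":0,"tz":0,"yaw":0,"claw":0}], newtons=20)

```text
time_s: 2.1
position: [0.4743, 0.119, 0.3402]
tool_rot: [[0.237, 0.972, -0.001], [0.972, -0.237, 0.0], [0.0, -0.001, -1.0]]
ft_force: [0.2, -0.3, -0.4]
grip_width: 0.0004
gripper_force: 0.0
```

>>> servo_tool(steps=[{"tx":0,"ty":0,"tz":-2,"yaw":0,"claw":0},{"tx":0,"ty":0,"tz":-3,"yaw":0,"claw":0},{"tx":0,"ty":0,"tz":-3,"yaw":0,"claw":0},{"tx":0,"ty":0,"tz":-3,"yaw":0,"claw":0},{"tx":0,"ty":0,"tz":-3,"yaw":0,"claw":0},{"tx":0,"ty":0,"tz":-3,"yaw":0,"claw":0},{"tx":0,"ty":0,"tz":-3,"yaw":0,"claw":0},{"tx":0,"ty":0,"tz":-3,"yaw":0,"claw":0},{"tx":0,"ty":0,"tz":-2.2,"yaw":0,"claw":0},{"tx":0,"ty":0,"tz":-2,"yaw":0,"claw":0},{"tx":0,"ty":0,"tz":0,"yaw":0,"claw":0}])

```text
time_s: 3.2
position: [0.473, 0.1196, 0.0667]
tool_rot: [[0.235, 0.972, -0.004], [0.972, -0.235, 0.0], [-0.001, -0.004, -1.0]]
ft_force: [-0.3, 0.3, 0.9]
grip_width: 0.0001
gripper_force: 0.0
```

```bash
python3 - <<'E'
from h import *
im,d,P=snap("side","side2")
b=im[110:240,250:400]; cv2.imwrite("pics/side2c.png",cv2.resize(b[...,::-1],None,fx=4.6,fy=4.6,interpolation=cv2.INTER_CUBIC))
o=env.observe(); print(o["position"],o["ft_force"])
E
```

```text
[0.47386516 0.11949415 0.06806864] [-1.19111181 -0.51113787  0.31061032]
```

View pics/side2c.png

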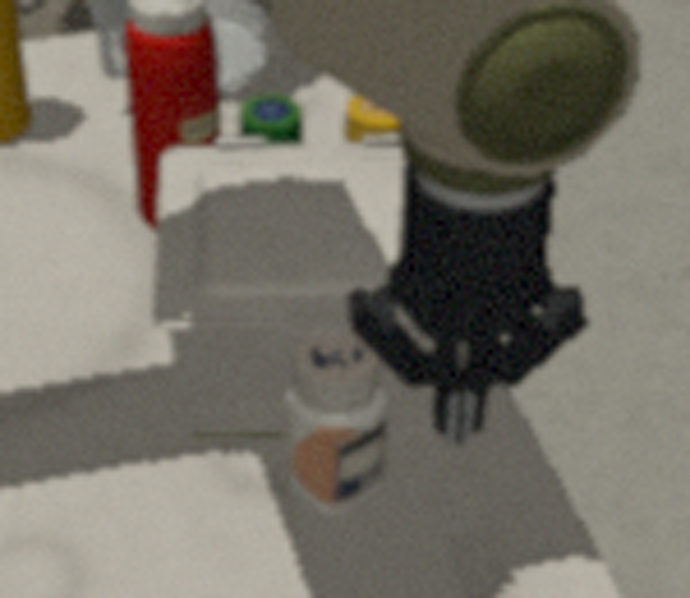

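The picture shows the shut gripper beside the jar. Its knuckles stick out widely along the closing axis, at roughly jar-cap height, so a push with the shut fingers' backs would hit the cap. I'll straddle the jar with open fingers instead and push with the trailing pad.

```bash
python3 - <<'E'
from h import *
def ray(n,u,v,z):
    m=env.camera_model(n);T=np.array(m["T"]);f=200/np.tan(np.radians(m["fovy"])/2)
    D=T[:3,:3]@[(u-m["cx"])/f,(v-m["cy"])/f,1]; return (T[:3,3]+D*(z-T[2,3])/D[2])[:2]
a=np.radians(76.3); U=np.array([np.cos(a),np.sin(a)]); V=np.array([-U[1],U[0]]); c=np.array([.425,.235])
for nm,n,u,v,z in(("cap","side",323.2,188.4,.099),("capT","top",312.2,197.6,.099),("foot","side",322.8,221.3,0),("tabL","side",312.4,181.5,.104),("tabR","side",329,181.5,.104),("tabT","top",303,201,.104),("lidfrontL","side",285,179.5,.104),("lidfrontR","side",356,179.5,.104)):
    p=ray(n,u,v,z)-c; print(nm,np.round(1000*np.array([p@U,p@V]),1))
z=np.load("pics/side2.npz"); P=cloud("side",z["d"]); im=z["im"]
t=(P[...,0]>.44)&(P[...,0]<.52)&(P[...,1]>.07)&(P[...,1]<.17)&(P[...,2]>.02)&(P[...,2]<.14)&(im.max(-1)<75)
q=P[t]; uu=(q[:,:2]-c)@U*1000; vv=(q[:,:2]-c)@V*1000
for k in range(3,14): 
    s=abs(q[:,2]*100-k)<.5
    if s.sum()>2: print(k,s.sum(),np.round([uu[s].min(),uu[s].max(),vv[s].min(),vv[s].max()]))
E
```

```text
cap [-99.8  -9.5]
capT [-93.5  -6.5]
foot [-116.5   -9.2]
tabL [-78.7  16.4]
tabR [-79.8 -24.8]
tabT [-71.4   9.7]
lidfrontL [-69.   84.6]
lidfrontR [-73.9 -92.8]
5 5 [-111. -103.  -85.  -68.]
6 24 [-114.  -59.  -88.  -62.]
7 30 [-116.  -60.  -87.  -62.]
8 28 [-113.  -98.  -88.  -61.]
9 45 [-117.  -59. -101.  -45.]
10 127 [-118.  -90. -111.  -43.]
11 76 [-119.  -90. -117.  -43.]
12 79 [-120.  -89. -123.  -41.]
13 95 [-120. -105. -125.  -49.]
```

>>> servo_tool(steps=[{"tx":0,"ty":0,"tz":2,"yaw":0,"claw":0},{"tx":0,"ty":0,"tz":2.5,"yaw":0,"claw":8.5},{"tx":0,"ty":0,"tz":2.5,"yaw":0,"claw":8.5},{"tx":0,"ty":0,"tz":2,"yaw":0,"claw":8.5},{"tx":-1.3,"ty":0.27,"tz":0,"yaw":0,"claw":8.5},{"tx":-1.3,"ty":0.27,"tz":0,"yaw":0,"claw":8.5},{"tx":-1.3,"ty":0.27,"tz":0,"yaw":0,"claw":8.5},{"tx":-1.3,"ty":0.27,"tz":0,"yaw":0,"claw":8.5},{"tx":-1.3,"ty":0.27,"tz":0,"yaw":0,"claw":8.5},{"tx":0,"ty":0,"tz":0,"yaw":0,"claw":8.5},{"tx":0,"ty":0,"tz":0,"yaw":0,"claw":8.5}])

```text
time_s: 4.35
position: [0.4097, 0.1322, 0.1586]
tool_rot: [[0.237, 0.972, 0.001], [0.972, -0.237, 0.0], [0.0, 0.001, -1.0]]
ft_force: [-0.3, -0.2, 0.3]
grip_width: 0.0849
gripper_force: 0.0
```

```bash
python3 - <<'E'
from h import *
im,d,P=snap("side","side3")
b=im[110:240,250:400]; cv2.imwrite("pics/side3c.png",cv2.resize(b[...,::-1],None,fx=4.6,fy=4.6,interpolation=cv2.INTER_CUBIC))
o=env.observe(); print(o["position"],o["ft_force"],o["grip_width"])
E
```

```text
[0.41002555 0.13210371 0.1584914 ] [0.33223909 0.18692642 0.96231461] 0.08500951581710599
```

View pics/side3c.png

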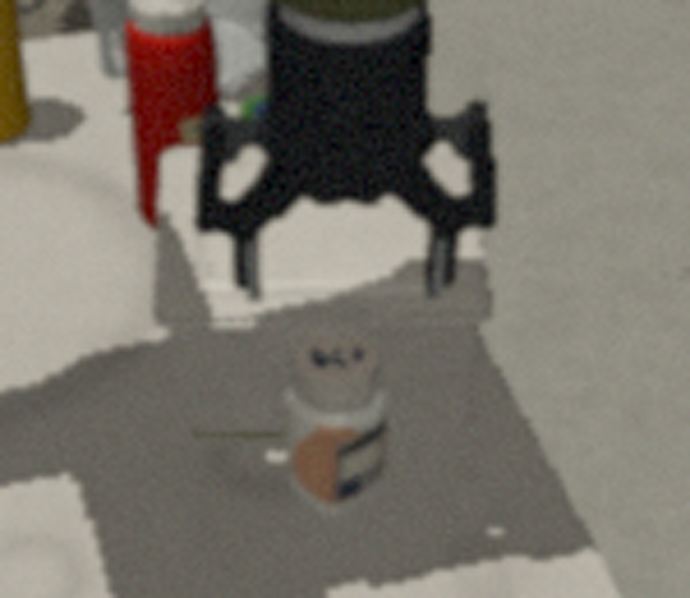

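The open fingers stand over the jar, which is at crop (337,420), and its axis is centred between them. Next I descend around it and narrow the gap without squeezing.

>>> servo_tool(steps=[{"tx":0,"ty":0,"tz":-1.5,"yaw":0,"claw":8.5},{"tx":0,"ty":0,"tz":-1.5,"yaw":0,"claw":8.5},{"tx":0,"ty":0,"tz":-1.5,"yaw":0,"claw":8.5},{"tx":0,"ty":0,"tz":-1.5,"yaw":0,"claw":8.5},{"tx":0,"ty":0,"tz":-1.5,"yaw":0,"claw":8.5},{"tx":0,"ty":0,"tz":-1,"yaw":0,"claw":8.5},{"tx":0,"ty":0,"tz":-0.7,"yaw":0,"claw":8.5},{"tx":0,"ty":0,"tz":-0.4,"yaw":0,"claw":7.5},{"tx":0,"ty":0,"tz":0,"yaw":0,"claw":6.5},{"tx":0,"ty":0,"tz":0,"yaw":0,"claw":5.6},{"tx":0,"ty":0,"tz":0,"yaw":0,"claw":5.6},{"tx":0,"ty":0,"tz":0,"yaw":0,"claw":5.6}])

```text
time_s: 5.6
position: [0.4097, 0.1321, 0.0626]
tool_rot: [[0.237, 0.972, 0.001], [0.972, -0.237, 0.0], [0.0, 0.001, -1.0]]
ft_force: [0.1, -0.5, 0.3]
grip_width: 0.0559
gripper_force: 0.2
```

```bash
python3 - <<'E'
from h import *
im,d,P=snap("side","side4")
b=im[110:240,250:400]; cv2.imwrite("pics/side4c.png",cv2.resize(b[...,::-1],None,fx=4.6,fy=4.6,interpolation=cv2.INTER_CUBIC))
o=env.observe(); print(o["position"],o["ft_force"],o["grip_width"],o["gripper_force"])
E
```

```text
[0.4096205  0.13212613 0.06256126] [ 0.10226148 -0.34154247  0.50710836] 0.055941430144027186 0.2079873590733916
```

View pics/side4c.png

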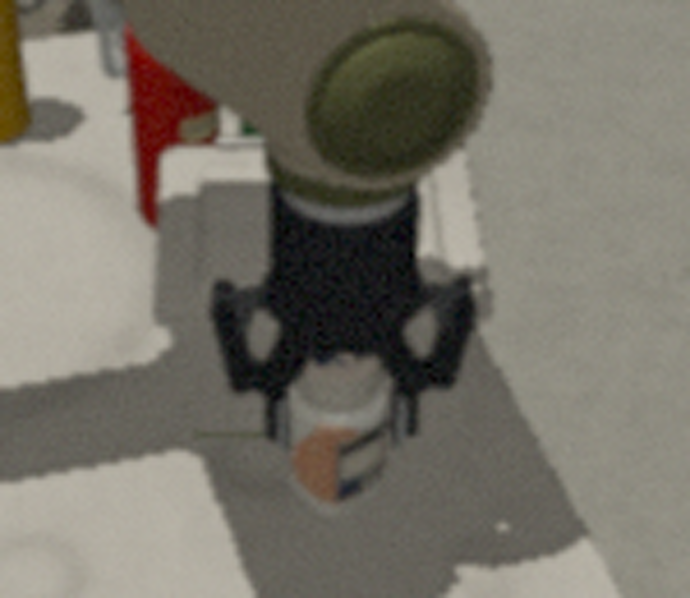

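>>> servo_tool(steps=[{"tx":-0.2,"ty":0,"tz":0,"yaw":0,"claw":5.6},{"tx":-0.25,"ty":0,"tz":0,"yaw":0,"claw":5.6},{"tx":-0.25,"ty":0,"tz":0,"yaw":0,"claw":5.6},{"tx":-0.3,"ty":0,"tz":0,"yaw":0,"claw":5.6},{"tx":-0.3,"ty":0,"tz":0,"yaw":0,"claw":5.6},{"tx":-0.3,"ty":0,"tz":0,"yaw":0,"claw":5.6},{"tx":-0.3,"ty":0,"tz":0,"yaw":0,"claw":5.6},{"tx":-0.3,"ty":0,"tz":0,"yaw":0,"claw":5.6}])

```text
time_s: 6.45
position: [0.3873, 0.1321, 0.0623]
tool_rot: [[0.237, 0.972, 0.0], [0.972, -0.237, -0.0], [0.0, 0.0, -1.0]]
ft_force: [1.0, 0.6, 1.2]
grip_width: 0.0558
gripper_force: 0.5
```

>>> servo_tool(steps=[{"tx":-0.3,"ty":0,"tz":0,"yaw":0,"claw":5.6},{"tx":-0.3,"ty":0,"tz":0,"yaw":0,"claw":5.6},{"tx":-0.3,"ty":0,"tz":0,"yaw":0,"claw":5.6},{"tx":-0.3,"ty":0,"tz":0,"yaw":0,"claw":5.6},{"tx":-0.3,"ty":0,"tz":0,"yaw":0,"claw":5.6},{"tx":-0.3,"ty":0,"tz":0,"yaw":0,"claw":5.6}])

```text
time_s: 7.05
position: [0.3693, 0.1321, 0.0623]
tool_rot: [[0.237, 0.972, -0.0], [0.972, -0.237, -0.0], [-0.0, -0.0, -1.0]]
ft_force: [1.2, -0.5, -0.0]
grip_width: 0.0559
gripper_force: 0.4
```

```bash
python3 - <<'E'
from h import *
im,d,P=snap("side","side5")
b=im[110:240,250:400]; cv2.imwrite("pics/side5c.png",cv2.resize(b[...,::-1],None,fx=4.6,fy=4.6,interpolation=cv2.INTER_CUBIC))
o=env.observe(); print(o["position"],o["ft_force"],o["grip_width"],o["gripper_force"])
E
```

```text
[0.36873549 0.13213215 0.06226413] [-0.34820404 -0.70057795 -0.28453453] 0.05622034865302341 0.3355334617663175
```

View pics/side5c.png

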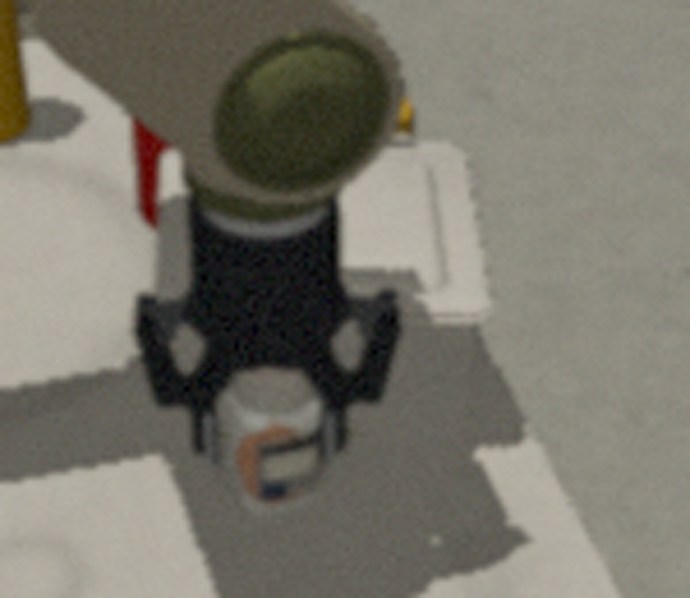

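The jar (crop 270,440) is upright and moving with the fingers, and the pan has not moved. I'll keep pushing.

>>> servo_tool(steps=[{"tx":-0.3,"ty":0,"tz":0,"yaw":0,"claw":5.6},{"tx":-0.4,"ty":0,"tz":0,"yaw":0,"claw":5.6},{"tx":-0.4,"ty":0,"tz":0,"yaw":0,"claw":5.6},{"tx":-0.4,"ty":0,"tz":0,"yaw":0,"claw":5.6},{"tx":-0.4,"ty":0,"tz":0,"yaw":0,"claw":5.6},{"tx":-0.4,"ty":0,"tz":0,"yaw":0,"claw":5.6},{"tx":-0.4,"ty":0,"tz":0,"yaw":0,"claw":5.6},{"tx":-0.4,"ty":0,"tz":0,"yaw":0,"claw":5.6},{"tx":-0.4,"ty":0,"tz":0,"yaw":0,"claw":5.6},{"tx":-0.4,"ty":0,"tz":0,"yaw":0,"claw":5.6},{"tx":-0.4,"ty":0,"tz":0,"yaw":0,"claw":5.6},{"tx":-0.4,"ty":0,"tz":0,"yaw":0,"claw":5.6},{"tx":-0.4,"ty":0,"tz":0,"yaw":0,"claw":5.6},{"tx":-0.4,"ty":0,"tz":0,"yaw":0,"claw":5.6},{"tx":-0.4,"ty":0,"tz":0,"yaw":0,"claw":5.6},{"tx":-0.3,"ty":0,"tz":0,"yaw":0,"claw":5.6},{"tx":-0.2,"ty":0,"tz":0,"yaw":0,"claw":5.6},{"tx":0.3,"ty":0,"tz":0,"yaw":0,"claw":6},{"tx":0,"ty":0,"tz":0,"yaw":0,"claw":7},{"tx":0,"ty":0,"tz":0,"yaw":0,"claw":8.5}])

```text
time_s: 9.1
position: [0.3088, 0.1321, 0.0623]
tool_rot: [[0.237, 0.972, 0.0], [0.972, -0.237, 0.0], [0.0, 0.0, -1.0]]
ft_force: [-0.2, -0.3, -0.1]
grip_width: 0.0819
gripper_force: 0.0
```

>>> servo_tool(steps=[{"tx":0,"ty":0,"tz":0.6,"yaw":0,"claw":8.5},{"tx":0,"ty":0,"tz":1.5,"yaw":0,"claw":8.5},{"tx":0,"ty":0,"tz":2.5,"yaw":0,"claw":8.5},{"tx":0,"ty":0,"tz":3,"yaw":0,"claw":8.5},{"tx":0,"ty":0,"tz":3,"yaw":0,"claw":8.5},{"tx":0,"ty":0,"tz":2.4,"yaw":0,"claw":8.5},{"tx":2,"ty":-0.9,"tz":0,"yaw":0,"claw":0},{"tx":2.8,"ty":-1,"tz":0,"yaw":0,"claw":0},{"tx":2.5,"ty":0,"tz":0,"yaw":0,"claw":0},{"tx":1.5,"ty":0,"tz":0,"yaw":0,"claw":0},{"tx":0,"ty":0,"tz":0,"yaw":0,"claw":0}])

```text
time_s: 10.2
position: [0.3977, 0.1129, 0.1925]
tool_rot: [[0.237, 0.971, 0.0], [0.971, -0.237, -0.0], [0.0, 0.0, -1.0]]
ft_force: [0.3, -0.1, 0.1]
grip_width: 0.012
gripper_force: 0.0
```

```bash
python3 - <<'E'
from h import *
im,d,P=snap("side","side6")
b=im[110:260,220:400]; cv2.imwrite("pics/side6c.png",cv2.resize(b[...,::-1],None,fx=4,fy=4,interpolation=cv2.INTER_CUBIC))
o=env.observe(); print(o["position"],o["ft_force"],o["grip_width"],o["gripper_force"])
E
```

```text
[0.39640191 0.11306653 0.19231706] [-0.51853737  0.3997376   0.48132275] 0.004587538758991466 0.0
```

View pics/side6c.png

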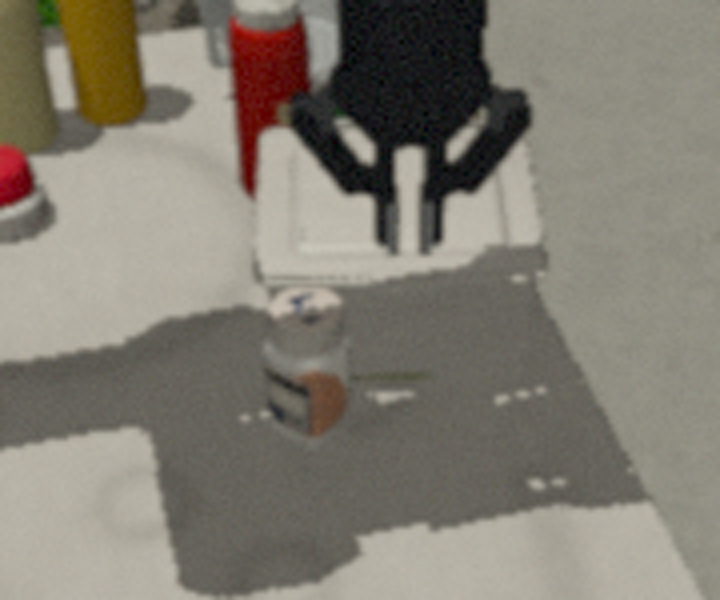

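```bash
cat >> h.py <<'E'
a=np.radians(76.3); U=np.array([np.cos(a),np.sin(a)]); V=np.array([-U[1],U[0]]); c=np.array([.425,.235])
def ray(n,u,v,z):
    m=env.camera_model(n);T=np.array(m["T"]);f=200/np.tan(np.radians(m["fovy"])/2)
    D=T[:3,:3]@[(u-m["cx"])/f,(v-m["cy"])/f,1]; return (T[:3,3]+D*(z-T[2,3])/D[2])[:2]
E
python3 - <<'E'
from h import *
for u,v,z in((296.3,186,.099),(297,219.5,0)):
    p=ray("side",u,v,z);q=p-c; print(p,1000*q@U,1000*q@V)
z=np.load("pics/side6.npz");P=cloud("side",z["d"])[180:222,284:308].reshape(-1,3)
P=P[(P[:,2]>.02)&(P[:,2]<.11)&(P[:,1]<.2)&(P[:,1]>.0)];q=P[:,:2]-c
print(np.percentile(P,[2,50,98],axis=0).round(3),np.percentile(1000*q@U,[2,98]),np.percentile(1000*q@V,[2,98]))
E
```

```text
[0.34910113 0.16203348] -88.86630347278836 56.45822581454057
[0.34315161 0.14386457] -107.92737149770136 57.93538449490352
[[0.322 0.135 0.023]
 [0.345 0.149 0.074]
 [0.381 0.187 0.101]] [-116.38169857  -59.18323932] [30.5068786  83.09036796]
```

The jar (crop 305,360) is upright. It slipped off the pad's inner edge and stopped at v≈57 mm, too close to the tab. I'll straddle it again and push it farther.

>>> servo_tool(steps=[{"tx":-1.5,"ty":0.9,"tz":0,"yaw":0,"claw":8.5},{"tx":-2,"ty":1.2,"tz":0,"yaw":0,"claw":8.5},{"tx":-2,"ty":1.2,"tz":0,"yaw":0,"claw":8.5},{"tx":-1,"ty":0.6,"tz":0,"yaw":0,"claw":8.5},{"tx":0,"ty":0,"tz":0,"yaw":0,"claw":8.5},{"tx":0,"ty":0,"tz":-1.5,"yaw":0,"claw":8.5},{"tx":0,"ty":0,"tz":-2,"yaw":0,"claw":8.5},{"tx":0,"ty":0,"tz":-2,"yaw":0,"claw":8.5},{"tx":0,"ty":0,"tz":-1.5,"yaw":0,"claw":8.5},{"tx":0,"ty":0,"tz":-1.5,"yaw":0,"claw":8.5},{"tx":0,"ty":0,"tz":-1.5,"yaw":0,"claw":8.5},{"tx":0,"ty":0,"tz":-1.5,"yaw":0,"claw":8.5},{"tx":0,"ty":0,"tz":-1,"yaw":0,"claw":8.5},{"tx":0,"ty":0,"tz":-0.6,"yaw":0,"claw":8.5},{"tx":0.3,"ty":-0.07,"tz":0,"yaw":0,"claw":8},{"tx":0.3,"ty":-0.07,"tz":0,"yaw":0,"claw":7.2},{"tx":0.3,"ty":-0.07,"tz":0,"yaw":0,"claw":6.2},{"tx":0,"ty":0,"tz":0,"yaw":0,"claw":6.2},{"tx":0,"ty":0,"tz":0,"yaw":0,"claw":6.2}])

```text
time_s: 12.15
position: [0.3407, 0.15, 0.0616]
tool_rot: [[0.237, 0.972, 0.001], [0.972, -0.237, 0.0], [0.0, 0.001, -1.0]]
ft_force: [-0.3, -0.9, 0.5]
grip_width: 0.0619
gripper_force: 0.0
```

>>> servo_tool(steps=[{"tx":-0.25,"ty":0.06,"tz":0,"yaw":0,"claw":6.2},{"tx":-0.25,"ty":0.06,"tz":0,"yaw":0,"claw":6.2},{"tx":-0.25,"ty":0.06,"tz":0,"yaw":0,"claw":6.2},{"tx":-0.25,"ty":0.06,"tz":0,"yaw":0,"claw":6.2},{"tx":-0.25,"ty":0.06,"tz":0,"yaw":0,"claw":6.2},{"tx":-0.25,"ty":0.06,"tz":0,"yaw":0,"claw":6.2},{"tx":-0.25,"ty":0.06,"tz":0,"yaw":0,"claw":6.2},{"tx":-0.25,"ty":0.06,"tz":0,"yaw":0,"claw":6.2},{"tx":-0.25,"ty":0.06,"tz":0,"yaw":0,"claw":6.2},{"tx":-0.2,"ty":0.05,"tz":0,"yaw":0,"claw":6.2}])

```text
time_s: 13.15
position: [0.3168, 0.1558, 0.0616]
tool_rot: [[0.237, 0.972, 0.002], [0.972, -0.237, -0.0], [0.0, 0.002, -1.0]]
ft_force: [3.7, -4.1, 4.3]
grip_width: 0.0619
gripper_force: 2.7
```

```bash
python3 - <<'E'
from h import *
im,d,P=snap("side","side7")
b=im[110:260,220:400]; cv2.imwrite("pics/side7c.png",cv2.resize(b[...,::-1],None,fx=4,fy=4,interpolation=cv2.INTER_CUBIC))
o=env.observe(); print(o["position"],o["ft_force"],o["grip_width"],o["gripper_force"])
E
```

```text
[0.31644264 0.15580979 0.06158384] [ 2.39213617 -3.94351536  3.57643018] 0.06213868438548762 2.5489852839382365
```

View pics/side7c.png

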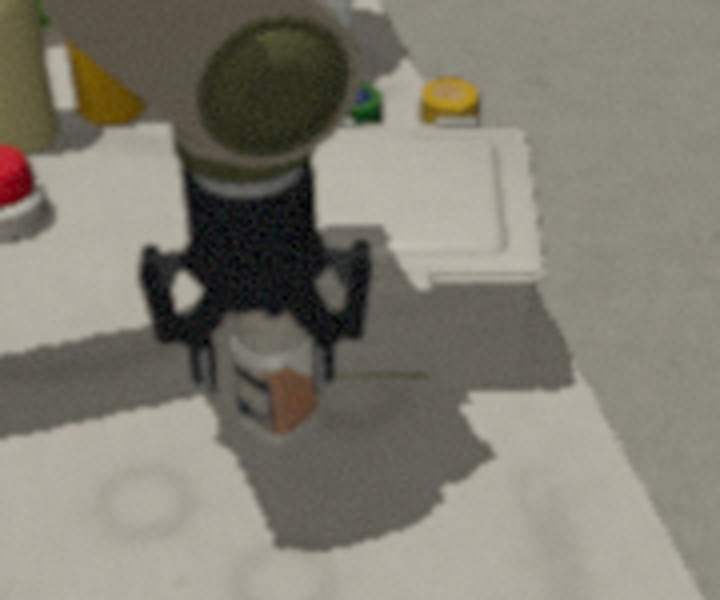

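The jar (crop 275,375) is now at about v=77, but the pad corner is squeezing it against the pan wall with about 4 N. I'll back off, shift inward behind its axis, and then push along.

>>> servo_tool(steps=[{"tx":0.2,"ty":-0.05,"tz":0,"yaw":0,"claw":6.2},{"tx":0.2,"ty":-0.05,"tz":0,"yaw":0,"claw":6.2},{"tx":0.1,"ty":0.4,"tz":0,"yaw":0,"claw":6.2},{"tx":0.1,"ty":0.4,"tz":0,"yaw":0,"claw":6.2},{"tx":0,"ty":0,"tz":0,"yaw":0,"claw":6.2}])

```text
time_s: 13.7
position: [0.3221, 0.1634, 0.0613]
tool_rot: [[0.236, 0.972, -0.0], [0.972, -0.236, 0.0], [0.0, -0.0, -1.0]]
ft_force: [1.1, 0.4, 0.5]
grip_width: 0.0618
gripper_force: 0.2
```

>>> servo_tool(steps=[{"tx":-0.3,"ty":0.05,"tz":0,"yaw":0,"claw":6.2},{"tx":-0.3,"ty":0.05,"tz":0,"yaw":0,"claw":6.2},{"tx":-0.3,"ty":0.05,"tz":0,"yaw":0,"claw":6.2},{"tx":-0.3,"ty":0.05,"tz":0,"yaw":0,"claw":6.2},{"tx":-0.3,"ty":0.05,"tz":0,"yaw":0,"claw":6.2},{"tx":-0.3,"ty":0.05,"tz":0,"yaw":0,"claw":6.2},{"tx":-0.3,"ty":0.05,"tz":0,"yaw":0,"claw":6.2},{"tx":-0.3,"ty":0.05,"tz":0,"yaw":0,"claw":6.2},{"tx":-0.3,"ty":0.05,"tz":0,"yaw":0,"claw":6.2},{"tx":-0.3,"ty":0.05,"tz":0,"yaw":0,"claw":6.2},{"tx":-0.2,"ty":0.03,"tz":0,"yaw":0,"claw":6.2},{"tx":0,"ty":0,"tz":0,"yaw":0,"claw":6.2}])

```text
time_s: 14.9
position: [0.2897, 0.1682, 0.0613]
tool_rot: [[0.237, 0.972, -0.0], [0.972, -0.237, -0.0], [-0.0, -0.0, -1.0]]
ft_force: [1.1, -0.7, 0.1]
grip_width: 0.0624
gripper_force: 0.2
```

>>> servo_tool(steps=[{"tx":0.2,"ty":-0.05,"tz":0,"yaw":0,"claw":6.2},{"tx":0,"ty":0,"tz":0,"yaw":0,"claw":7},{"tx":0,"ty":0,"tz":0,"yaw":0,"claw":8},{"tx":0,"ty":0,"tz":0.6,"yaw":0,"claw":8},{"tx":0,"ty":0,"tz":1.5,"yaw":0,"claw":8},{"tx":0,"ty":0,"tz":2.5,"yaw":0,"claw":8},{"tx":0,"ty":0,"tz":3,"yaw":0,"claw":8},{"tx":0,"ty":0,"tz":3,"yaw":0,"claw":8},{"tx":0,"ty":0,"tz":2.4,"yaw":0,"claw":8},{"tx":2,"ty":-2,"tz":0,"yaw":0,"claw":0},{"tx":3,"ty":-3,"tz":0,"yaw":0,"claw":0},{"tx":3,"ty":-3,"tz":0,"yaw":0,"claw":0},{"tx":1.5,"ty":-2,"tz":0,"yaw":0,"claw":0},{"tx":0,"ty":0,"tz":0,"yaw":0,"claw":0}])

```text
time_s: 16.3
position: [0.3886, 0.0658, 0.1916]
tool_rot: [[0.24, 0.971, 0.001], [0.971, -0.24, -0.0], [-0.0, 0.001, -1.0]]
ft_force: [0.5, 0.7, -0.1]
grip_width: 0.0067
gripper_force: 0.0
```

```bash
python3 - <<'E'
from h import *
im,d,P=snap("side","side8")
b=im[110:260,220:400]; cv2.imwrite("pics/side8c.png",cv2.resize(b[...,::-1],None,fx=4,fy=4,interpolation=cv2.INTER_CUBIC))
snap("top","top8")
o=env.observe(); print(o["position"],o["ft_force"],o["grip_width"],o["gripper_force"])
for n in("top","side"):
  for k in("1","8"):
    z=np.load(f"pics/{n}{k}.npz");P=cloud(n,z["d"]);q=(P[...,:2]-c)*1000;u,v,h=q@U,q@V,P[...,2]
    m=(h>.095)&(h<.118)&(abs(u)<130)&(abs(v)<110); 
    s=m&(abs(v-35)<12); t=m&(abs(v)>40)&(abs(u)<50)
    print(n,k,"front@35:",np.percentile(u[m&(v>25)&(v<45)&(u<0)],[2]) if s.any() else 0,"vmin/max@|u|<50",np.percentile(v[m&(abs(u)<50)],[.5,99.5]))
z=np.load("pics/side8.npz");P=cloud("side",z["d"]);q=(P[...,:2]-c)*1000;u,v,h=q@U,q@V,P[...,2]
m=(v>60)&(v<150)&(u<-60)&(u>-130)&(h>.02)&(h<.11); print("jar",np.percentile(u[m],[2,98]),np.percentile(v[m],[2,98]),h[m].max())
E
```

```text
[0.38662279 0.06768362 0.19138334] [-0.33258169  0.73661879 -0.21096765] -0.00027958988617629186 0.0
top 1 front@35: [-67.92341762] vmin/max@|u|<50 [-93.54024882  92.51037504]
top 8 front@35: [-66.13891654] vmin/max@|u|<50 [-92.2158621   93.15476797]
side 1 front@35: [-69.59236969] vmin/max@|u|<50 [-95.30470514  90.61302298]
side 8 front@35: [-69.68251631] vmin/max@|u|<50 [-94.47649179  92.21380256]
jar [-113.07123901  -61.45037682] [ 69.09728126 133.19320269] 0.10654302557848894
```

View pics/side8c.png

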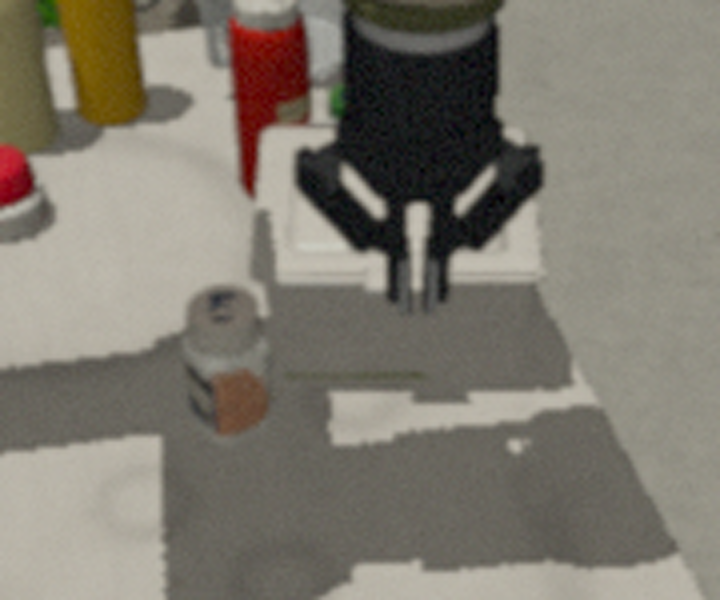

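The jar (crop 225,360) stands upright at v≈100 mm, well clear of the tab, and the pan has not moved. The tool only points down, so I'll press the finger front lightly against the tab's tip. From there I'll raise the lid along its arc, with enough push to hold the contact.

>>> servo_tool(steps=[{"tx":0,"ty":0,"tz":-1.5,"yaw":0,"claw":0},{"tx":0,"ty":0,"tz":-2.5,"yaw":0,"claw":0},{"tx":0,"ty":0,"tz":-2.5,"yaw":0,"claw":0},{"tx":0,"ty":0,"tz":-1.5,"yaw":0,"claw":0},{"tx":0,"ty":0,"tz":-0.8,"yaw":0,"claw":0},{"tx":0.3,"ty":1.2,"tz":0,"yaw":0,"claw":0},{"tx":0.35,"ty":1.5,"tz":0,"yaw":0,"claw":0},{"tx":0.35,"ty":1.5,"tz":0,"yaw":0,"claw":0},{"tx":0.25,"ty":1,"tz":0,"yaw":0,"claw":0},{"tx":0.15,"ty":0.6,"tz":0,"yaw":0,"claw":0},{"tx":0,"ty":0,"tz":0,"yaw":0,"claw":0},{"tx":0,"ty":0,"tz":0,"yaw":0,"claw":0}])

```text
time_s: 17.6
position: [0.4009, 0.1256, 0.1034]
tool_rot: [[0.237, 0.972, -0.0], [0.972, -0.237, -0.0], [-0.0, -0.0, -1.0]]
ft_force: [-0.8, 0.3, 0.5]
grip_width: 0.0001
gripper_force: 0.0
```

>>> servo_tool(steps=[{"tx":0.05,"ty":0.2,"tz":0,"yaw":0,"claw":0},{"tx":0.05,"ty":0.2,"tz":0,"yaw":0,"claw":0},{"tx":0.05,"ty":0.2,"tz":0,"yaw":0,"claw":0},{"tx":0.05,"ty":0.2,"tz":0,"yaw":0,"claw":0},{"tx":0.05,"ty":0.2,"tz":0,"yaw":0,"claw":0},{"tx":0,"ty":0,"tz":0,"yaw":0,"claw":0}])

```text
time_s: 18.2
position: [0.4036, 0.1359, 0.1033]
tool_rot: [[0.237, 0.972, 0.0], [0.972, -0.237, 0.0], [0.0, 0.0, -1.0]]
ft_force: [0.3, -0.4, -0.4]
grip_width: 0.0002
gripper_force: 0.0
```

>>> servo_tool(steps=[{"tx":0.02,"ty":0.1,"tz":0,"yaw":0,"claw":0},{"tx":0.02,"ty":0.1,"tz":0,"yaw":0,"claw":0},{"tx":0,"ty":0,"tz":0,"yaw":0,"claw":0}])

```text
time_s: 18.5
position: [0.404, 0.1378, 0.1033]
tool_rot: [[0.237, 0.972, 0.0], [0.972, -0.237, 0.0], [0.0, 0.0, -1.0]]
ft_force: [0.6, -0.9, 0.3]
grip_width: -0.0
gripper_force: 0.0
```

>>> servo_tool(steps=[{"tx":0.02,"ty":0.1,"tz":0,"yaw":0,"claw":0},{"tx":0,"ty":0,"tz":0,"yaw":0,"claw":0}])

```text
time_s: 18.7
position: [0.4042, 0.1388, 0.1033]
tool_rot: [[0.237, 0.972, 0.0], [0.972, -0.237, 0.0], [0.0, 0.0, -1.0]]
ft_force: [-0.2, 0.0, -0.4]
grip_width: 0.0002
gripper_force: 0.0
```

>>> servo_tool(steps=[{"tx":0.02,"ty":0.1,"tz":0,"yaw":0,"claw":0},{"tx":0,"ty":0,"tz":0,"yaw":0,"claw":0}])

```text
time_s: 18.9
position: [0.4044, 0.1398, 0.1033]
tool_rot: [[0.237, 0.972, 0.0], [0.972, -0.237, 0.0], [0.0, -0.0, -1.0]]
ft_force: [-0.3, -0.3, 0.3]
grip_width: -0.0002
gripper_force: 0.0
```

>>> servo_tool(steps=[{"tx":0.02,"ty":0.1,"tz":0,"yaw":0,"claw":0},{"tx":0.01,"ty":0.05,"tz":0,"yaw":0,"claw":0},{"tx":0,"ty":0,"tz":0,"yaw":0,"claw":0}])

```text
time_s: 19.2
position: [0.4047, 0.1413, 0.1033]
tool_rot: [[0.237, 0.972, 0.0], [0.972, -0.237, 0.0], [0.0, 0.0, -1.0]]
ft_force: [-0.0, 0.5, 0.2]
grip_width: -0.0001
gripper_force: 0.0
```

>>> servo_tool(steps=[{"tx":0.02,"ty":0.1,"tz":0,"yaw":0,"claw":0},{"tx":0,"ty":0,"tz":0,"yaw":0,"claw":0}])

```text
time_s: 19.4
position: [0.4049, 0.1423, 0.1033]
tool_rot: [[0.237, 0.972, 0.0], [0.972, -0.237, 0.0], [0.0, 0.0, -1.0]]
ft_force: [-0.2, -0.6, -1.1]
grip_width: 0.0001
gripper_force: 0.0
```

>>> servo_tool(steps=[{"tx":0.02,"ty":0.1,"tz":0,"yaw":0,"claw":0},{"tx":0.01,"ty":0.05,"tz":0,"yaw":0,"claw":0}])

```text
time_s: 19.6
position: [0.4052, 0.1438, 0.1033]
tool_rot: [[0.237, 0.972, 0.0], [0.972, -0.237, 0.0], [0.0, -0.0, -1.0]]
ft_force: [-0.1, -0.2, 0.5]
grip_width: -0.0001
gripper_force: 0.0
```

>>> servo_tool(steps=[{"tx":0.02,"ty":0.1,"tz":0,"yaw":0,"claw":0},{"tx":0,"ty":0,"tz":0,"yaw":0,"claw":0}])

```text
time_s: 19.8
position: [0.4054, 0.1448, 0.1033]
tool_rot: [[0.237, 0.972, 0.0], [0.972, -0.237, -0.0], [-0.0, 0.0, -1.0]]
ft_force: [-1.1, -0.2, 1.0]
grip_width: 0.0004
gripper_force: 0.0
```

```bash
python3 - <<'E'
from h import *
o=env.observe(); print(o["position"],o["ft_force"])
im,d,P=snap("side","side9");q=(P[...,:2]-c)*1000;u,v,h=q@U,q@V,P[...,2]
# front of dark finger (camera side) and bright pixels seen near tab
m=(im.max(-1)<75)&(abs(v+2)<30)&(u<-60)&(u>-140)&(h>.06)&(h<.2)
for k in np.arange(.07,.16,.01):
    s=m&(abs(h-k)<.005)
    if s.sum()>3: print(round(k,2),s.sum(),np.percentile(u[s],[2,50,98]).round(),np.percentile(v[s],[2,98]).round())
b=(im.min(-1)>70)&(h>.09)&(h<.125)&(abs(v)<60)&(u>-130)&(u<-60)
for k in range(-60,60,10):
    s=b&(abs(v-k)<5)
    if s.sum()>1: print("lid",k,s.sum(),u[s].min().round())
E
```

```text
[0.40537376 0.14479843 0.10332899] [-1.12137372 -0.1895214   0.95153447]
0.09 10 [-106. -102.  -99.] [-14.   5.]
0.1 30 [-105. -101.  -87.] [-17.  12.]
0.11 28 [-105. -100.  -99.] [-16.   8.]
0.12 28 [-106. -101.  -83.] [-15.   9.]
0.13 64 [-107. -104.  -90.] [-29.  25.]
0.14 108 [-107. -103.  -84.] [-32.  27.]
0.15 36 [-111. -108.  -84.] [-31.  27.]
lid -60 9 -71.0
lid -50 19 -71.0
lid -40 8 -72.0
lid -30 5 -72.0
lid -10 18 -106.0
lid 0 9 -104.0
lid 10 9 -101.0
lid 20 6 -82.0
lid 30 9 -69.0
lid 40 16 -68.0
lid 50 17 -70.0
```

>>> servo_tool(steps=[{"tx":0.02,"ty":0.1,"tz":0,"yaw":0,"claw":0},{"tx":0,"ty":0,"tz":0,"yaw":0,"claw":0}])

```text
time_s: 20.05
position: [0.4054, 0.1453, 0.1033]
tool_rot: [[0.237, 0.972, -0.0], [0.972, -0.237, -0.001], [-0.001, -0.0, -1.0]]
ft_force: [-0.7, -4.6, 1.1]
grip_width: -0.0002
gripper_force: 2.2
```

>>> servo_tool(steps=[{"tx":0.02,"ty":0.1,"tz":0,"yaw":0,"claw":0},{"tx":0,"ty":0,"tz":0,"yaw":0,"claw":0}])

```text
time_s: 20.25
position: [0.4055, 0.1461, 0.1033]
tool_rot: [[0.237, 0.972, -0.001], [0.972, -0.237, -0.002], [-0.002, -0.001, -1.0]]
ft_force: [-1.2, -7.0, 0.8]
grip_width: -0.0001
gripper_force: 3.6
```

>>> servo_tool(steps=[{"tx":0.02,"ty":0.1,"tz":0,"yaw":0,"claw":0},{"tx":0,"ty":0,"tz":0,"yaw":0,"claw":0}])

```text
time_s: 20.45
position: [0.4057, 0.147, 0.1033]
tool_rot: [[0.237, 0.972, -0.001], [0.972, -0.237, -0.002], [-0.002, -0.001, -1.0]]
ft_force: [-2.4, -7.6, 0.8]
grip_width: -0.0002
gripper_force: 3.8
```

>>> servo_tool(steps=[{"tx":-0.02,"ty":-0.08,"tz":0,"yaw":0,"claw":0},{"tx":0,"ty":0,"tz":0,"yaw":0,"claw":0}])

```text
time_s: 20.65
position: [0.4056, 0.1468, 0.1033]
tool_rot: [[0.237, 0.972, -0.0], [0.972, -0.237, -0.0], [-0.0, -0.0, -1.0]]
ft_force: [-1.2, -2.4, 0.4]
grip_width: -0.0001
gripper_force: 1.3
```

>>> servo_tool(steps=[{"tx":0,"ty":0,"tz":0.1,"yaw":0,"claw":0},{"tx":0,"ty":0,"tz":0.2,"yaw":0,"claw":0},{"tx":0,"ty":0.01,"tz":0.2,"yaw":0,"claw":0},{"tx":0,"ty":0.01,"tz":0.2,"yaw":0,"claw":0}])

```text
time_s: 21.05
position: [0.4057, 0.147, 0.1105]
tool_rot: [[0.237, 0.972, -0.0], [0.972, -0.237, -0.0], [-0.0, -0.0, -1.0]]
ft_force: [-1.7, -3.9, -0.7]
grip_width: 0.0
gripper_force: 2.0
```

```bash
cat >> h.py <<'E'
def lidcheck(tag):
    o=env.observe(); print(o["time_s"],np.round(o["position"],4),np.round(o["ft_force"],2))
    for n in("side","top"):
        im,d,P=snap(n,n+tag);q=(P[...,:2]-c)*1000;u,v,h=q@U,q@V,P[...,2]
        b=(im.min(-1)>60)&(h>.08)&(h<.32)&((abs(abs(v)-60)<25))&(u>-80)&(u<110)
        r=[]
        for k in range(-70,110,20):
            s=b&(abs(u-k)<10)
            r.append((k,int(s.sum()),round(1000*float(np.median(h[s]))) if s.sum()>5 else None))
        print(n,r)
E
python3 - <<'E'
from h import *
lidcheck("10")
E
```

```text
21.05 [0.4057 0.147  0.1105] [-1.7  -3.89 -0.73]
side [(-70, 174, 102), (-50, 263, 110), (-30, 91, 111), (-10, 60, 110), (10, 51, 109), (30, 96, 111), (50, 113, 111), (70, 89, 109), (90, 77, 105)]
top [(-70, 0, None), (-50, 0, None), (-30, 6, 112), (-10, 82, 114), (10, 113, 115), (30, 215, 113), (50, 244, 112), (70, 251, 110), (90, 248, 106)]
```

>>> servo_tool(steps=[{"tx":0,"ty":0.01,"tz":0.2,"yaw":0,"claw":0},{"tx":0,"ty":0.01,"tz":0.2,"yaw":0,"claw":0},{"tx":0,"ty":0.02,"tz":0.2,"yaw":0,"claw":0},{"tx":0,"ty":0.02,"tz":0.2,"yaw":0,"claw":0},{"tx":0,"ty":0.02,"tz":0.2,"yaw":0,"claw":0}])

```text
time_s: 21.65
position: [0.4058, 0.1478, 0.1205]
tool_rot: [[0.237, 0.972, 0.0], [0.972, -0.237, -0.0], [-0.0, 0.0, -1.0]]
ft_force: [-0.2, -5.8, -0.2]
grip_width: 0.0
gripper_force: 2.9
```

```bash
python3 - <<'E'
from h import *
lidcheck("11")
for t in("8",):
  for n in("side","top"):
    z=np.load(f"pics/{n}{t}.npz");im=z["im"];P=cloud(n,z["d"]);q=(P[...,:2]-c)*1000;u,v,h=q@U,q@V,P[...,2]
    b=(im.min(-1)>60)&(h>.08)&(h<.32)&((abs(abs(v)-60)<25))&(u>-80)&(u<110)
    print("base",n,[(k,round(1000*float(np.median(h[b&(abs(u-k)<10)])))if (b&(abs(u-k)<10)).sum()>5 else 0) for k in range(-70,110,20)])
E
```

```text
21.65 [0.4058 0.1478 0.1205] [-0.22 -5.83 -0.2 ]
side [(-70, 193, 101), (-50, 241, 119), (-30, 92, 118), (-10, 54, 116), (10, 47, 114), (30, 52, 112), (50, 90, 113), (70, 75, 111), (90, 73, 106)]
top [(-70, 0, None), (-50, 0, None), (-30, 2, None), (-10, 84, 121), (10, 112, 120), (30, 232, 117), (50, 251, 115), (70, 246, 113), (90, 240, 107)]
base side [(-70, 102), (-50, 105), (-30, 107), (-10, 106), (10, 106), (30, 105), (50, 105), (70, 105), (90, 105)]
base top [(-70, 104), (-50, 106), (-30, 110), (-10, 110), (10, 110), (30, 110), (50, 110), (70, 109), (90, 105)]
```

```bash
python3 - <<'E'
from h import *
R=18.2
for a0 in range(5,101,5):
    t0,t1=np.radians([a0,a0+5]); du=R*(np.cos(t0)-np.cos(t1)); dz=R*(np.sin(t1)-np.sin(t0))
    print(a0,"5deg: tx %.2f ty %.2f tz %.2f"%(du*U[0],du*U[1],dz))
E
```

```text
5 5deg: tx 0.05 ty 0.20 tz 1.57
10 5deg: tx 0.08 ty 0.33 tz 1.55
15 5deg: tx 0.11 ty 0.46 tz 1.51
20 5deg: tx 0.14 ty 0.59 tz 1.47
25 5deg: tx 0.17 ty 0.71 tz 1.41
30 5deg: tx 0.20 ty 0.83 tz 1.34
35 5deg: tx 0.23 ty 0.94 tz 1.26
40 5deg: tx 0.25 ty 1.04 tz 1.17
45 5deg: tx 0.28 ty 1.14 tz 1.07
50 5deg: tx 0.30 ty 1.22 tz 0.97
55 5deg: tx 0.32 ty 1.30 tz 0.85
60 5deg: tx 0.33 ty 1.37 tz 0.73
65 5deg: tx 0.35 ty 1.43 tz 0.61
70 5deg: tx 0.36 ty 1.47 tz 0.48
75 5deg: tx 0.37 ty 1.51 tz 0.34
80 5deg: tx 0.37 ty 1.53 tz 0.21
85 5deg: tx 0.38 ty 1.54 tz 0.07
90 5deg: tx 0.38 ty 1.54 tz -0.07
95 5deg: tx 0.37 ty 1.53 tz -0.21
100 5deg: tx 0.37 ty 1.51 tz -0.34
```

>>> servo_tool(steps=[{"tx":0.01,"ty":0.03,"tz":0.3,"yaw":0,"claw":0},{"tx":0.01,"ty":0.04,"tz":0.4,"yaw":0,"claw":0},{"tx":0.01,"ty":0.05,"tz":0.4,"yaw":0,"claw":0},{"tx":0.01,"ty":0.06,"tz":0.4,"yaw":0,"claw":0}])

```text
time_s: 22.15
position: [0.4063, 0.1497, 0.1357]
tool_rot: [[0.237, 0.972, 0.0], [0.972, -0.237, -0.0], [0.0, 0.0, -1.0]]
ft_force: [0.3, -4.1, -0.6]
grip_width: 0.0001
gripper_force: 2.2
```

>>> servo_tool(steps=[{"tx":0.02,"ty":0.07,"tz":0.39,"yaw":0,"claw":0},{"tx":0.02,"ty":0.08,"tz":0.39,"yaw":0,"claw":0},{"tx":0.02,"ty":0.08,"tz":0.39,"yaw":0,"claw":0},{"tx":0.02,"ty":0.09,"tz":0.38,"yaw":0,"claw":0},{"tx":0.03,"ty":0.1,"tz":0.38,"yaw":0,"claw":0},{"tx":0.03,"ty":0.11,"tz":0.38,"yaw":0,"claw":0}])

```text
time_s: 22.75
position: [0.4077, 0.1552, 0.1588]
tool_rot: [[0.237, 0.972, 0.0], [0.972, -0.237, 0.0], [0.0, 0.0, -1.0]]
ft_force: [0.4, -3.8, 1.4]
grip_width: -0.0001
gripper_force: 1.6
```

```bash
python3 - <<'E'
from h import *
lidcheck("12")
E
```

```text
22.75 [0.4077 0.1552 0.1588] [ 0.4  -3.77  1.42]
side [(-70, 166, 101), (-50, 188, 150), (-30, 136, 150), (-10, 67, 143), (10, 59, 135), (30, 38, 129), (50, 24, 122), (70, 19, 117), (90, 18, 108)]
top [(-70, 0, None), (-50, 0, None), (-30, 0, None), (-10, 38, 143), (10, 136, 141), (30, 152, 133), (50, 247, 127), (70, 243, 120), (90, 228, 110)]
```

>>> servo_tool(steps=[{"tx":0.03,"ty":0.12,"tz":0.37,"yaw":0,"claw":0},{"tx":0.03,"ty":0.13,"tz":0.37,"yaw":0,"claw":0},{"tx":0.04,"ty":0.15,"tz":0.37,"yaw":0,"claw":0},{"tx":0.04,"ty":0.15,"tz":0.36,"yaw":0,"claw":0},{"tx":0.04,"ty":0.16,"tz":0.36,"yaw":0,"claw":0},{"tx":0.04,"ty":0.17,"tz":0.36,"yaw":0,"claw":0},{"tx":0.04,"ty":0.18,"tz":0.35,"yaw":0,"claw":0},{"tx":0.04,"ty":0.19,"tz":0.34,"yaw":0,"claw":0}])

```text
time_s: 23.65
position: [0.4107, 0.1672, 0.1878]
tool_rot: [[0.237, 0.972, 0.0], [0.972, -0.237, -0.001], [-0.001, 0.001, -1.0]]
ft_force: [0.0, -8.7, 2.9]
grip_width: 0.0002
gripper_force: 4.0
```

>>> servo_tool(steps=[{"tx":0.02,"ty":0.08,"tz":0.34,"yaw":0,"claw":0},{"tx":0.03,"ty":0.15,"tz":0.34,"yaw":0,"claw":0},{"tx":0.05,"ty":0.2,"tz":0.34,"yaw":0,"claw":0}])

```text
time_s: 23.95
position: [0.4115, 0.1722, 0.1977]
tool_rot: [[0.237, 0.972, -0.0], [0.972, -0.237, 0.0], [0.0, -0.0, -1.0]]
ft_force: [-0.0, -1.9, -1.1]
grip_width: -0.0005
gripper_force: 0.8
```

>>> servo_tool(steps=[{"tx":0.05,"ty":0.21,"tz":0.33,"yaw":0,"claw":0},{"tx":0.05,"ty":0.22,"tz":0.33,"yaw":0,"claw":0},{"tx":0.05,"ty":0.22,"tz":0.32,"yaw":0,"claw":0},{"tx":0.06,"ty":0.23,"tz":0.32,"yaw":0,"claw":0},{"tx":0.06,"ty":0.23,"tz":0.31,"yaw":0,"claw":0},{"tx":0.06,"ty":0.24,"tz":0.31,"yaw":0,"claw":0}])

```text
time_s: 24.55
position: [0.415, 0.1854, 0.217]
tool_rot: [[0.237, 0.972, 0.0], [0.972, -0.237, -0.0], [-0.0, 0.0, -1.0]]
ft_force: [0.2, -3.7, 3.3]
grip_width: 0.0001
gripper_force: 2.1
```

>>> servo_tool(steps=[{"tx":0.06,"ty":0.24,"tz":0.31,"yaw":0,"claw":0},{"tx":0.06,"ty":0.25,"tz":0.3,"yaw":0,"claw":0},{"tx":0.06,"ty":0.26,"tz":0.3,"yaw":0,"claw":0},{"tx":0.06,"ty":0.26,"tz":0.29,"yaw":0,"claw":0},{"tx":0.07,"ty":0.27,"tz":0.28,"yaw":0,"claw":0},{"tx":0.07,"ty":0.28,"tz":0.28,"yaw":0,"claw":0},{"tx":0.07,"ty":0.28,"tz":0.27,"yaw":0,"claw":0},{"tx":0.07,"ty":0.29,"tz":0.26,"yaw":0,"claw":0}])

```text
time_s: 25.35
position: [0.4201, 0.2069, 0.2397]
tool_rot: [[0.237, 0.972, -0.0], [0.972, -0.237, 0.0], [0.0, -0.0, -1.0]]
ft_force: [0.6, -2.2, 0.9]
grip_width: -0.0002
gripper_force: 0.7
```

```bash
python3 - <<'E'
from h import *
lidcheck("13")
E
```

```text
25.35 [0.4201 0.2069 0.2397] [ 0.64 -2.22  0.86]
side [(-70, 141, 101), (-50, 124, 86), (-30, 42, 306), (-10, 113, 225), (10, 154, 208), (30, 141, 188), (50, 122, 162), (70, 123, 140), (90, 328, 97)]
top [(-70, 0, None), (-50, 0, None), (-30, 0, None), (-10, 1, None), (10, 33, 217), (30, 19, 207), (50, 0, None), (70, 30, 142), (90, 85, 123)]
```

>>> servo_tool(steps=[{"tx":0.07,"ty":0.3,"tz":0.25,"yaw":0,"claw":0},{"tx":0.07,"ty":0.3,"tz":0.25,"yaw":0,"claw":0},{"tx":0.08,"ty":0.31,"tz":0.24,"yaw":0,"claw":0},{"tx":0.08,"ty":0.31,"tz":0.23,"yaw":0,"claw":0},{"tx":0.08,"ty":0.32,"tz":0.22,"yaw":0,"claw":0},{"tx":0.08,"ty":0.33,"tz":0.21,"yaw":0,"claw":0},{"tx":0.08,"ty":0.33,"tz":0.2,"yaw":0,"claw":0},{"tx":0.08,"ty":0.34,"tz":0.19,"yaw":0,"claw":0},{"tx":0.08,"ty":0.34,"tz":0.18,"yaw":0,"claw":0},{"tx":0.08,"ty":0.35,"tz":0.17,"yaw":0,"claw":0},{"tx":0.09,"ty":0.35,"tz":0.16,"yaw":0,"claw":0},{"tx":0.09,"ty":0.36,"tz":0.15,"yaw":0,"claw":0}])

```text
time_s: 26.65
position: [0.4297, 0.2463, 0.2641]
tool_rot: [[0.237, 0.972, -0.0], [0.972, -0.237, 0.0], [0.0, -0.0, -1.0]]
ft_force: [-0.8, -1.1, -0.3]
grip_width: -0.0001
gripper_force: 0.3
```

>>> servo_tool(steps=[{"tx":0.09,"ty":0.36,"tz":0.14,"yaw":0,"claw":0},{"tx":0.09,"ty":0.36,"tz":0.14,"yaw":0,"claw":0},{"tx":0.09,"ty":0.36,"tz":0.13,"yaw":0,"claw":0},{"tx":0.09,"ty":0.36,"tz":0.12,"yaw":0,"claw":0},{"tx":0.09,"ty":0.36,"tz":0.11,"yaw":0,"claw":0},{"tx":0.09,"ty":0.36,"tz":0.1,"yaw":0,"claw":0},{"tx":0.09,"ty":0.36,"tz":0.1,"yaw":0,"claw":0},{"tx":0.09,"ty":0.36,"tz":0.09,"yaw":0,"claw":0},{"tx":0.09,"ty":0.36,"tz":0.08,"yaw":0,"claw":0},{"tx":0.09,"ty":0.36,"tz":0.08,"yaw":0,"claw":0},{"tx":0.09,"ty":0.36,"tz":0.07,"yaw":0,"claw":0},{"tx":0.09,"ty":0.36,"tz":0.06,"yaw":0,"claw":0},{"tx":0.09,"ty":0.36,"tz":0.05,"yaw":0,"claw":0},{"tx":0.08,"ty":0.33,"tz":0.04,"yaw":0,"claw":0},{"tx":0.08,"ty":0.33,"tz":0.03,"yaw":0,"claw":0}])

```text
time_s: 28.15
position: [0.443, 0.2997, 0.2774]
tool_rot: [[0.237, 0.972, -0.0], [0.972, -0.237, 0.0], [0.0, -0.0, -1.0]]
ft_force: [0.4, -0.8, 0.1]
grip_width: 0.0001
gripper_force: 0.1
```

```bash
python3 - <<'E'
from h import *
lidcheck("14")
E
```

```text
28.15 [0.443  0.2997 0.2774] [ 0.4  -0.85  0.13]
side [(-70, 147, 101), (-50, 93, 86), (-30, 13, 92), (-10, 11, 97), (10, 10, 93), (30, 9, 98), (50, 15, 102), (70, 125, 260), (90, 1947, 184)]
top [(-70, 62, 102), (-50, 17, 101), (-30, 11, 99), (-10, 5, None), (10, 0, None), (30, 5, None), (50, 0, None), (70, 0, None), (90, 0, None)]
```

>>> servo_tool(steps=[{"tx":0.06,"ty":0.26,"tz":0.02,"yaw":0,"claw":0},{"tx":0.06,"ty":0.26,"tz":0.02,"yaw":0,"claw":0},{"tx":0.06,"ty":0.26,"tz":0,"yaw":0,"claw":0},{"tx":0.06,"ty":0.24,"tz":0,"yaw":0,"claw":0},{"tx":0.06,"ty":0.24,"tz":0,"yaw":0,"claw":0},{"tx":0.06,"ty":0.24,"tz":0,"yaw":0,"claw":0},{"tx":0.06,"ty":0.24,"tz":0,"yaw":0,"claw":0},{"tx":0.06,"ty":0.24,"tz":0,"yaw":0,"claw":0},{"tx":0.06,"ty":0.24,"tz":0,"yaw":0,"claw":0},{"tx":0.06,"ty":0.24,"tz":0,"yaw":0,"claw":0},{"tx":0.06,"ty":0.24,"tz":0,"yaw":0,"claw":0},{"tx":0.06,"ty":0.24,"tz":0,"yaw":0,"claw":0},{"tx":0.06,"ty":0.24,"tz":0,"yaw":0,"claw":0},{"tx":0.06,"ty":0.24,"tz":0,"yaw":0,"claw":0},{"tx":0.06,"ty":0.24,"tz":0,"yaw":0,"claw":0},{"tx":0.06,"ty":0.24,"tz":0,"yaw":0,"claw":0}])

```text
time_s: 29.85
position: [0.4526, 0.3386, 0.2778]
tool_rot: [[0.237, 0.972, -0.0], [0.972, -0.237, 0.0], [0.0, -0.0, -1.0]]
ft_force: [-0.2, -0.3, -0.1]
grip_width: 0.0001
gripper_force: 0.0
```

```bash
cat >> h.py <<'E'
def tilt(tag):
    o=env.observe(); print(o["time_s"],np.round(o["position"],4),np.round(o["ft_force"],2))
    im,d,P=snap("side",tag);q=(P[...,:2]-c)*1000;u,v,h=q@U,q@V,P[...,2]
    b=(im.min(-1)>60)&(h>.12)&(h<.3)&(abs(v)<85)&(u>50)&(u<160)
    for k in np.arange(.13,.29,.02):
        s=b&(abs(h-k)<.01)
        if s.sum()>10: print(round(k,2),s.sum(),np.median(u[s]).round(1))
E
python3 - <<'E'
from h import *
tilt("side15")
E
```

```text
29.85 [0.4526 0.3386 0.2778] [-0.15 -0.28 -0.07]
0.13 387 103.9
0.15 415 105.9
0.17 427 108.2
0.19 434 110.4
0.21 460 112.6
0.23 478 114.8
0.25 462 116.9
0.27 258 118.1
```

>>> servo_tool(steps=[{"tx":0.05,"ty":0.2,"tz":0,"yaw":0,"claw":0},{"tx":0.05,"ty":0.2,"tz":0,"yaw":0,"claw":0},{"tx":0.05,"ty":0.2,"tz":0,"yaw":0,"claw":0},{"tx":0.05,"ty":0.2,"tz":0,"yaw":0,"claw":0},{"tx":0,"ty":0,"tz":0,"yaw":0,"claw":0},{"tx":0,"ty":0,"tz":0,"yaw":0,"claw":0},{"tx":0,"ty":0,"tz":0,"yaw":0,"claw":0}])

```text
time_s: 30.6
position: [0.4546, 0.3464, 0.2778]
tool_rot: [[0.237, 0.972, 0.0], [0.972, -0.237, -0.0], [-0.0, 0.0, -1.0]]
ft_force: [0.6, 0.6, 0.4]
grip_width: -0.0
gripper_force: 0.0
```

```bash
python3 - <<'E'
from h import *
tilt("side16")
E
```

```text
30.6 [0.4546 0.3464 0.2778] [0.64 0.62 0.36]
0.13 409 105.7
0.15 426 109.0
0.17 447 112.6
0.19 439 116.2
0.21 487 119.7
0.23 480 123.4
0.25 465 126.4
0.27 216 128.5
```

The lid is at about 100°, on its stop. I'll retreat and verify.

>>> servo_tool(steps=[{"tx":-0.1,"ty":-0.5,"tz":0,"yaw":0,"claw":0},{"tx":-0.4,"ty":-1.5,"tz":0,"yaw":0,"claw":0},{"tx":-0.5,"ty":-2,"tz":0,"yaw":0,"claw":0},{"tx":-0.5,"ty":-2,"tz":0,"yaw":0,"claw":0},{"tx":-0.5,"ty":-2,"tz":1,"yaw":0,"claw":0},{"tx":-0.5,"ty":-2,"tz":1,"yaw":0,"claw":0},{"tx":-0.5,"ty":-2,"tz":1,"yaw":0,"claw":0},{"tx":0,"ty":0,"tz":0,"yaw":0,"claw":0},{"tx":0,"ty":0,"tz":0,"yaw":0,"claw":0}])

```text
time_s: 31.55
position: [0.4246, 0.2263, 0.3078]
tool_rot: [[0.238, 0.971, 0.0], [0.971, -0.238, 0.0], [0.0, 0.0, -1.0]]
ft_force: [0.5, -0.1, -0.5]
grip_width: 0.0
gripper_force: 0.0
```

```bash
python3 - <<'E'
from h import *
tilt("side17")
z=np.load("pics/side17.npz");P=cloud("side",z["d"]);q=(P[...,:2]-c)*1000;u,v,h=q@U,q@V,P[...,2]
m=(v>60)&(v<150)&(u<-60)&(u>-130)&(h>.06)&(h<.11); print("jar",np.percentile(u[m],[2,98]),np.percentile(v[m],[2,98]),np.percentile(h[m],99))
m=(P[...,0]>.38)&(P[...,0]<.5)&(P[...,1]<-.18)&(P[...,1]>-.3)&(h>.035); print("can",np.percentile(P[m],[2,50,98],axis=0).round(3).tolist())
E
```

```text
31.55 [0.4246 0.2263 0.3078] [ 0.52 -0.12 -0.54]
0.13 417 105.4
0.15 428 109.2
0.17 440 112.5
0.19 442 116.1
0.21 477 119.5
0.23 398 123.2
0.25 411 126.8
0.27 127 128.9
jar [-111.75465558  -63.17068608] [ 69.93532585 131.50346948] 0.1023082099542162
can [[0.414, -0.273, 0.039], [0.437, -0.252, 0.106], [0.471, -0.215, 0.115]]
```

Lid open and stable, jar upright and clear, can unmoved, robot touching nothing.

```bash
python3 -c "
from rig import env
print(env.close_job())"
```

```text
the job is handed in; nothing more can be done
None
```

The job is handed in: the lid rests open on its stop at about 100°, and the jar stands upright about 10 cm to the side of the tab; I viewed 11 pictures where 10 were allowed, the pan may have slid about 1 mm when the finger first pressed the tab at about 8 N, and I did not re-measure the bottle or the two rear jars at the end.

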